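Set the length stop of a saw jig and feed the bar up to it

ROBOT

A 6-joint arm with a two-finger parallel gripper is mounted at the origin on the work surface. World frame = base frame: x ahead of the robot, y to its left, z up, the work surface at z = 0. Lengths are in mm, angles in rad, forces in N, time in s.
With the tool pointing down it reaches from about 400 to 925 mm from the base axis. Payload 3.4 kg.
Tool frame: the origin (TCP) lies between the finger pads; the fingertips stand tip_reach ahead of it and the grasp point (between the pads) lies 6 mm ahead of it (tip_reach is the distance from the TCP to the fingertips, in mm); z points along the fingers, y is the line along which they close (so a half turn about z gives the same grasp; the last joint's range is limited). The gripper opens to 85 mm and grips with 20 to 120 N. Pads are 22 mm wide; open, the fingers measure 114 mm over their backs; the gripper's body (76 mm by 85 mm) begins 54 mm behind the grasp point. The pads swing forward as they close: fully open they stand 13 mm farther back than shut.
Start: joints at [-1.262, 0.307, 1.506, -0, 1.328, -0.073], TCP at [214.751, -533.398, 256.305] pointing down, gripper open.
Joint ranges: [-3.12, 3.12], [-1.05, 2.28], [0.14, 2.33], [-1.42, 4.57], [0.1, 2.73], [-2.68, 2.68]. Speed limits (rad/s): [2.57, 2.57, 3.14, 3.14, 3.14, 3.14].

INTERFACE

Orientations are given as a unit quaternion [x, y, z, w].
In Python, from station import * gives the robot as it stands. The module is installed in compiled form; this text tells all that it offers.
- The arm moves only by the tool jog_arm, never from a script. Its argument "steps" is one flat list of numbers, 5 for each row, row after row: the shift along the tool's x, y, z in cm, then the turn about the tool's z in rad, then the closure, from 0 (fully open) to 1 (shut). A call has exactly 10 rows; each row is the pose to reach, as a shift and turn from the pose commanded when the call began, along the tool's axes at that moment; what a row does not reach only later rows make up. A row lasts 1/10 s, in which the tool goes at most 50 mm and 8.59 degrees, less where a joint would pass 70% of its speed; a pose out of reach is approached as far as the arm can. A call with a gripper value outside its range is refused whole. The fingers move at their own pace and stop on an object; "grip_force" is the grip in N (left out, the last holds). Time passes only in rows, so rows that repeat a pose let the fingers close, or fill a call up. It gives the time, the measured TCP pose, the force, the opening and the grip force at its end, in the units of the state.
- sense(): the state, without advancing time (a new reading comes with each control period).
- capture(name): name is "side" or "top"; returns a dict with "frame" (400x640x3 uint8, red, green, blue), "z_map" (400x640 float32, mm along the optical axis (not along the pixel's ray), 0 where there is no reading), "fx", "fy", "cx", "cy" (pixels), "R" (3x3) and "t" (3): a world point X has camera coordinates R X + t. Camera axes: x right, y down, z forward; pixel columns grow to the right and rows downward; lengths in mm; the calibration is good to about 2 mm. A picture is of the moment at which its call begins.
- close_job(): hands the job in; it is judged then, once.
Trained networks look in a picture, given as the dict that the camera call returned (one of the last four; its "shot" number tells which), for a name from the list of things; names that differ only in an ending like _2 or _b are one class to them, and where a whole thing is asked for, a point or a joint stands for the part that bears it (a point fixed in the world has none). Each returns a list of dicts, best first, with "conf" (0 to 1); they miss things now and then, are a little off and sometimes report something else, mostly with a low value. They report only what shows in the picture. A call takes as long as a camera call. They do not tell look-alikes from the thing itself.
- boxes_of(picture, target): "position" ([x, y, z] in mm, in world coordinates, good to about 4 mm: the middle of the surface that is visible of it).
- cut_out(picture, target): "pixels" (400x640 bool, what is visible of it).
- spot_point(picture, target): "position" ([x, y, z] in mm, in world coordinates, good to about 4 mm: a listed point, or the origin of a listed thing).
The state is a dict: "time_s": time; "q": joint angles; "qvel": joint speeds; "joint_efforts": joint torques, N m; "eef_pos": TCP position; "tool_rot": TCP orientation; "ft_force": force on the tool from outside, world axes, zero at the start; "ft_torque": the same for the moment, N m; "opening": finger opening in mm; "gripper_force": force on a finger pad.
Only numpy, scipy, OpenCV 4.12 (cv2) and the standard library are available. Lean on these libraries where they do the work, as an engineer would, in place of code of your own. Each camera call takes 0.05 s, during which the arm holds its last target. There are 200 camera calls.

TASK

Get the cut-off jig ready for the next saw cut: push the length stop along its rail, towards the saw guides, until its sprung plunger drops into the middle one of the three notches. Then push the long brass bar along its channel, between the saw guides, until its end touches the stop, leaving the stop sitting in its notch. Only push: do not pull up the plunger's knob, do not lift the bar, and leave the things lying around the jig alone.

Things in the scene. Friction and masses are not known exactly. Their poses are not given: they have to be found in the camera images.
- jig: Cut-off saw jig, bolted down: grey base plate 135 mm (its x) by 500 mm (its y) by 12 mm. Origin under the base, in the saw plane; z up, y = the direction in which the bar is fed. Bar's bed along y at x = -28 mm; the stop's rail along y at x = +30 mm. Nothing on the jig but the stop's knob is higher than 68 mm.
- saw (a point): Point on the bed (z = 20 mm) on the bar's line, in the saw plane; axes as the jig. Bed: aluminium strip, 237 mm each way along y. Two guide walls (inner faces 23 mm apart, tops at z = 24 mm) run from 235 mm before this point to 20 mm after it. Four steel saw-guide posts, 18 x 18 mm, tops at z = 64 mm, stand round it at x +/- 22 mm, y +/- 11 mm; the bar passes between them.
- notch (a point): Centre of the middle notch, on the rail's top; axes as the jig. The rail is an aluminium bar along the jig's y at jig x = 30 mm, 20 mm wide, top at z = 34 mm, from jig y = 30 to 250 mm, with three V notches across it, 14 mm wide and 4 mm deep, at jig y = 70, 100 (this one) and 130 mm. The stop's plunger sits 25 mm outward (+y) of the stop's face.
- stop (a joint): Length stop, a steel block sliding on the rail: distance (m) it has been pushed in from the rail's outer end, towards the saw: 0.060, 0.090, 0.120 in the outer, middle, inner notch; starts at 0 to 0.030, travel 0 to 0.137. Its stop face is 165 mm minus this from the saw plane. Friction about 1 N. A notch draws it in over the last 4 to 5 mm (push force dips to nothing); leaving it takes 5 to 8 N.
- stop_push (a point): Centre of the stop's outer end face (looks along the jig's +y, away from the saw guides), where it is pushed; 48 mm above the table; axes as the jig. Block 38 mm wide (jig x), 50 mm long (jig y), top at 62 mm; this face is free from the rail's top (34 mm) up to 62 mm. The plunger's black knob, 20 mm across, stands on the middle of the block, top at 82 to 85 mm.
- stop_face (a point): Point on the stop's face (looks along the jig's -y, at the saw guides) where the bar's end will touch: on the bar's line, 30 mm above the table, on an 8 mm thick steel tongue that reaches from the block across the bed, 22 to 44 mm above the table. It lies 50 mm nearer the saw than stop_push. Axes as the jig.
- plunger (a joint): Height (m) of the sprung plunger with the black knob, at the middle of the stop: 0 to -0.0007 when it rides on the rail's top, about -0.0036 when it sits in a notch. The spring presses it down with 7 to 8 N.
- bar: Cast brass bar, loose, 20 x 150 x 20 mm (its x, y, z), 0.4 to 0.6 kg (it slides at 2 to 4 N), lying in the channel with its y along the jig's y and its head end 10 to 60 mm short of the saw plane. Origin at the centre of its underside, 20 mm above the table.
- bar_head (a point): Centre of the bar's head end face (the end towards the stop), 10 mm above the bed.
- bar_tail (a point): Centre of the bar's tail end face (20 x 20 mm), where it is pushed, 10 mm above the bed; the part above the guide walls is 24 to 40 mm above the table. It lies 150 mm behind bar_head.
- mould: Bystander, loose: dark steel ingot mould, two upright plates on a 90 x 120 mm foot with a screw clamp, 120 mm high. Origin under the foot.
- crucible: Bystander, loose: dark grey crucible, 68 mm wide, 62 mm high. Origin under its foot.
- offcut: Bystander, loose: short brass offcut 20 x 60 x 20 mm. Origin at the centre of its underside.
Mind the look-alikes: they are no part of the job. What is meant by the bar is not grey or pink, and is the smaller of those in its own colour.

How it is judged:
By the outcome, as a careful person would: the job done as asked, in the order asked, and still so for the second after the job is handed in, with the robot touching nothing.
It also fails if it takes over 64 s, if anything falls off the work surface, if the arm or the gripper's body presses on something with over 40 N, if the wrist force passes 120 N, or if a joint passes its speed limit or range.

## Working session

There is one attempt and no reset: what is moved stays moved. The work goes in short steps, Python scripts to look and compute and a tool call to move; the robot and the scene stay as the last step left them, time stands still between calls to the robot, and variables do not carry over. Pictures are saved under pics/ and viewed, at most 10 in all, crops included, and the job is handed in when it is done.

Besides the shell and the picture viewer there is one more tool, called by a JSON object that holds its "api" and its "payload", one argument or row to a line. jog_arm: Moves the arm, as the interface text tells. Its arguments: {"type":"object","properties":{"steps":{"type":"array","items":{"type":"number"}},"grip_force":{"type":"number"}},"required":["steps"]}

```bash
mkdir -p pics; cat > h.py <<'E'
from station import *
import numpy as np, cv2
E
python3 - <<'E'
from h import *
s=sense();print({k:np.round(s[k],3) for k in('time_s','eef_pos','tool_rot','ft_force','opening')})
for n in("top","side"):
    p=capture(n);cv2.imwrite(f"pics/{n}0.png",p["frame"][:,:,::-1])
    for t in("jig","saw","notch","stop_push","stop_face","bar","bar_head","bar_tail","mould","crucible","offcut"):
        r=spot_point(p,t)
        for d in r[:4]:
            X=np.array(d["position"]);c=p["R"]@X+p["t"]
            print(n,t,X.round(0),round(d["conf"],2),(int(p["fx"]*c[0]/c[2]+p["cx"]),int(p["fy"]*c[1]/c[2]+p["cy"])))
E
```

```text
{'time_s': np.float64(0.0), 'eef_pos': array([ 214.538, -532.801,  255.403]), 'tool_rot': array([ 0.982,  0.19 , -0.   , -0.001]), 'ft_force': array([ 0.591, -0.728, -0.303]), 'opening': np.float64(85.429)}
top jig [520. -10.   4.] 0.9 (296, 214)
top saw [490.  -7.  21.] 0.81 (296, 225)
top stop_push [553. 181.  46.] 0.81 (211, 206)
top stop_push [ 483. -134.   18.] 0.65 (350, 222)
top stop_face [498. 127.  31.] 0.64 (238, 228)
top bar [ 502. -386.    5.] 0.84 (452, 202)
top bar [266. 238.  -3.] 0.81 (200, 337)
top bar [ 483. -137.   23.] 0.79 (352, 221)
top bar [ 294. -194.    0.] 0.61 (387, 301)
top bar_head [294. 343.  14.] 0.81 (150, 331)
top bar_head [ 199. -161.   13.] 0.79 (379, 347)
top bar_head [488. -59.  32.] 0.78 (318, 223)
top bar_head [ 574. -389.   10.] 0.75 (448, 173)
top bar_tail [ 426. -389.   12.] 0.97 (461, 233)
top bar_tail [ 487. -213.   30.] 0.95 (384, 216)
top bar_tail [ 394. -231.   10.] 0.75 (396, 255)
top bar_tail [241. 136.  15.] 0.69 (244, 344)
top mould [ 779. -254.   -0.] 0.66 (380, 103)
top crucible [776. 239.  -0.] 0.89 (187, 126)
top offcut [800.  19
[... 250 characters left out ...]
p_face [491. 128.  30.] 0.79 (317, 260)
side bar [ 298. -197.    0.] 0.79 (398, 173)
side bar [263. 239.   4.] 0.64 (424, 324)
side bar [ 490. -138.   16.] 0.53 (327, 179)
side bar_head [294. 336.  16.] 0.92 (413, 370)
side bar_head [ 192. -157.   16.] 0.79 (440, 182)
side bar_head [ 576. -386.    6.] 0.7 (306, 123)
side bar_head [488. -64.  31.] 0.58 (325, 195)
side bar_tail [ 394. -232.   14.] 0.88 (364, 158)
side bar_tail [ 420. -389.   11.] 0.88 (356, 124)
side bar_tail [237. 138.  16.] 0.84 (434, 278)
side bar_tail [ 489. -212.   28.] 0.62 (330, 157)
side mould [ 780. -256.    2.] 0.81 (232, 146)
side crucible [775. 240.  -2.] 0.62 (177, 301)
side offcut [797.  18.  -0.] 0.68 (198, 218)
```

```bash
python3 - <<'E'
import cv2
a=cv2.imread("pics/top0.png");cv2.imwrite("pics/v1.png",cv2.resize(a[90:390,130:490],(720,600),interpolation=cv2.INTER_CUBIC))
a=cv2.imread("pics/side0.png");cv2.imwrite("pics/v2.png",cv2.resize(a[100:300,250:450],(600,600),interpolation=cv2.INTER_CUBIC))
E
```

```text
(no output)
```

View pics/v1.png

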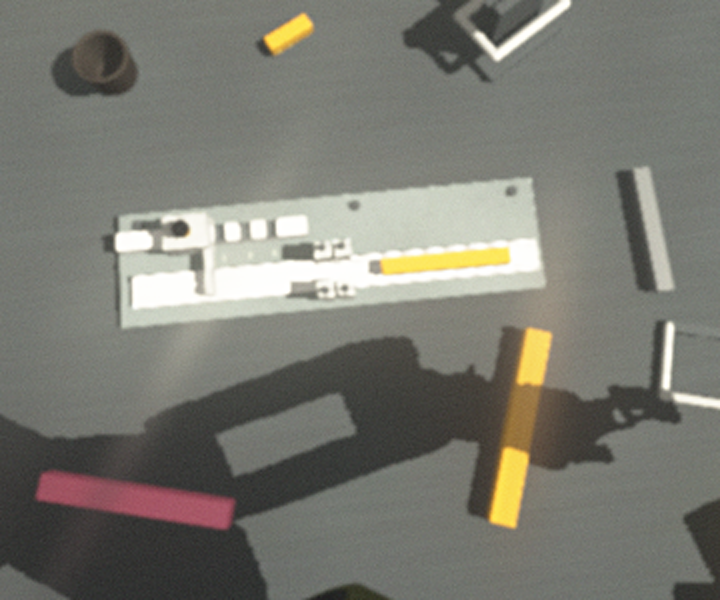

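View pics/v2.png

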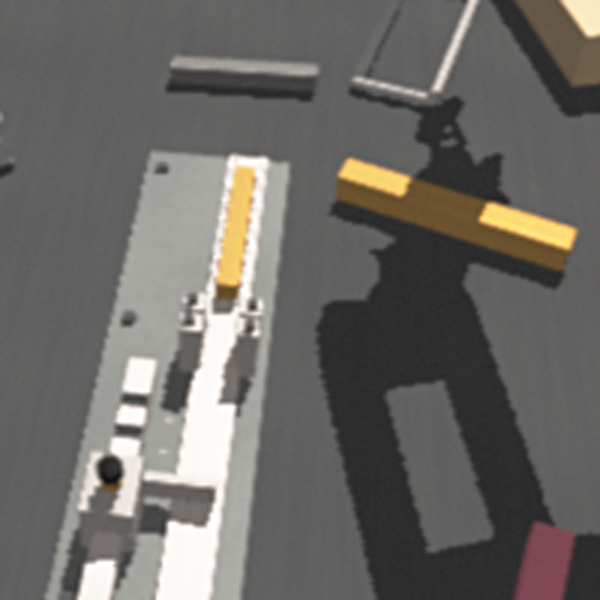

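Brass-coloured candidates in v1: the bar in the channel (445,260), a bigger brass one in front (520,430), and the offcut (288,33). The grey (653,228) and pink (135,500) bars are ruled out. The bar in the channel fits: it is the smaller of the two long brass bars and lies between the guide walls. The second crop, side view (235,235), confirms it. The stop is near the rail's outer end at v1 (185,230), with the middle notch about at (247,230).

```bash
cat >> h.py <<'E'
def world(p):
    z=p["z_map"];v,u=np.mgrid[:400,:640]
    c=np.stack([(u-p["cx"])/p["fx"]*z,(v-p["cy"])/p["fy"]*z,z],-1)
    W=(c-p["t"])@p["R"];W[z<=0]=np.nan;return W
E
python3 - <<'E'
from h import *
for n in("top","side"):
    p=capture(n);W=world(p);print(n,"cam",(-p["R"].T@p["t"]).round(0), "tablez",np.nanmedian(W[...,2]).round(1))
    def cut(t,lo,hi,near):
        for d in cut_out(p,t):
            q=W[d["pixels"]];q=q[~np.isnan(q[:,0])]
            if np.hypot(*(np.median(q,0)[:2]-near))<60:
                return q[(q[:,2]>lo)&(q[:,2]<hi)]
        return None
    for t,lo,hi,near in(("jig",6,18,(520,-10)),("bar",32,50,(488,-137)),("stop",55,68,(553,150)),("stop",74,95,(553,150))):
        q=cut(t,lo,hi,near)
        if q is None or len(q)<5: print(t,"none");continue
        r=cv2.minAreaRect(q[:,:2].astype(np.float32));b=cv2.boxPoints(r)
        print(t,len(q),np.round(r[0],1),np.round(r[1],1),round(r[2],2),"z",np.median(q[:,2]).round(1),b.round(0).tolist(),"med",np.median(q,0).round(1))
E
```

```text
top cam [366. -41. 923.] tablez -0.1
jig 7390 [517.6  -5.2] [500.  135.6] 88.62 z 12.0 [[444.0, -253.0], [579.0, -257.0], [591.0, 243.0], [456.0, 246.0]] med [526.8 -39.7  12. ]
bar 574 [ 486.6 -138.1] [148.9  20.5] 88.54 z 39.8 [[474.0, -212.0], [495.0, -213.0], [499.0, -64.0], [478.0, -63.0]] med [ 485.9 -138.6   39.8]
stop 310 [551.4 153.7] [51.2 38.7] 88.77 z 61.9 [[531.0, 128.0], [570.0, 128.0], [571.0, 179.0], [533.0, 180.0]] med [548.6 148.1  61.9]
stop 69 [551.1 153.6] [18.4 18.1] 50.49 z 83.4 [[538.0, 152.0], [552.0, 141.0], [564.0, 155.0], [550.0, 166.0]] med [550.2 152.6  83.4]
side cam [445. 618. 772.] tablez -0.6
jig none
bar 297 [ 488.1 -134. ] [150.2  19.9] 88.9 z 39.2 [[477.0, -209.0], [497.0, -209.0], [499.0, -59.0], [480.0, -59.0]] med [ 488.1 -126.4   39.2]
stop 303 [552.3 158. ] [51.  37.4] 88.11 z 61.5 [[533.0, 133.0], [570.0, 132.0], [572.0, 183.0], [534.0, 184.0]] med [548.8 165.5  61.5]
stop 81 [552.5 157.1] [16.8 20.7] 7.66 z 83.1 [[543.0, 166.0], [546.0, 146.0], [562.0, 148.0], [559.0, 169.0]] med [552.  159.9  83.1]
```

```bash
python3 - <<'E'
import station
print([k for k in dir(station) if not k.startswith('__')]); print(station.sense().keys())
for k in("tip_reach",): print(getattr(station,k,None))
E
```

```text
['MotionError', 'boxes_of', 'capture', 'close_job', 'cut_out', 'sense', 'spot_point', 'tip_reach']
dict_keys(['time_s', 'q', 'qvel', 'joint_efforts', 'eef_pos', 'tool_rot', 'ft_force', 'ft_torque', 'gripper_force', 'opening'])
25.0
```

{"api": "jog_arm", "payload": {
  "steps": [42.6,-24.2,0,-1.165,1,42.6,-24.2,0,-1.165,1,42.6,-24.2,0,-1.165,1,42.6,-24.2,0,-1.165,1,42.6,-24.2,0,-1.165,1,42.6,-24.2,0,-1.165,1,42.6,-24.2,0,-1.165,1,42.6,-24.2,0,-1.165,1,42.6,-24.2,0,-1.165,1,42.6,-24.2,0,-1.165,1],
  "grip_force": 30
}}

```text
time_s: 2.7
eef_pos: [521.0, -147.4, 256.6]
tool_rot: [0.715, 0.699, 0.0, 0.0]
ft_force: [0.4, -0.2, 0.6]
opening: 0.4
gripper_force: 0.0
```

{"api": "jog_arm", "payload": {
  "steps": [10,0.6,0,0,1,20,1.2,0,0,1,30,1.9,0,0,1,37.8,2.4,0,0,1,37.8,2.4,0,0,1,37.8,2.4,6,0,1,37.8,2.4,12,0,1,37.8,2.4,15,0,1,37.8,2.4,16,0,1,37.8,2.4,16,0,1]
}}

```text
time_s: 3.7
eef_pos: [549.0, 228.7, 91.5]
tool_rot: [0.714, 0.7, -0.004, -0.002]
ft_force: [-0.2, -1.2, 0.6]
opening: 0.1
gripper_force: 0.0
```

```bash
python3 - <<'E'
from h import *
s=sense();print(s["eef_pos"].round(1),s["tool_rot"].round(3),s["ft_force"].round(1),s["time_s"])
p=capture("side");W=world(p)
cv2.imwrite("pics/v3.png",cv2.resize(p["frame"][180:330,200:400],(800,600),interpolation=cv2.INTER_CUBIC)[:,:,::-1])
E
```

```text
[549.  228.7  91.5] [ 0.714  0.7   -0.004 -0.002] [-0.2 -1.2  0.6] 3.7
```

View pics/v3.png

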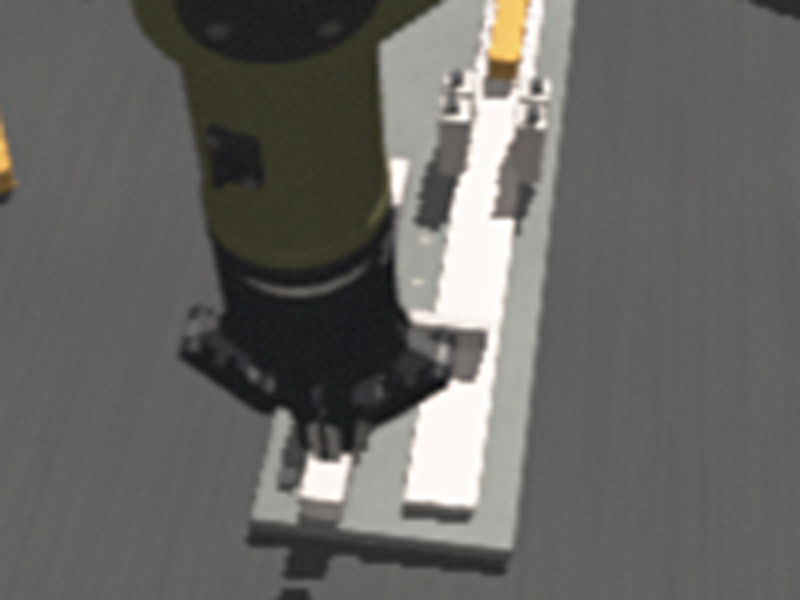

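The side view shows the shut fingers at (325,440) over the rail's outer end, just beyond the stop.

{"api": "jog_arm", "payload": {
  "steps": [0,0,0,0,1,0,0,0,0,1,0,0,1,0,1,0,0,2,0,1,0,0,2.4,0,1,0,0,2.4,0,1,0,0,2.4,0,1,0,0,2.4,0,1,0,0,2.4,0,1,0,0,2.4,0,1]
}}

```text
time_s: 4.75
eef_pos: [552.4, 227.7, 72.5]
tool_rot: [0.715, 0.699, 0.0, 0.0]
ft_force: [0.0, 0.2, -0.1]
opening: -0.2
gripper_force: 0.0
```

{"api": "jog_arm", "payload": {
  "steps": [0,0,0.3,0,1,-0.5,0,0.6,0,1,-1.5,0,0.6,0,1,-2.4,0,0.6,0,1,-2.9,0,0.6,0,1,-3.4,0,0.6,0,1,-4,0,0.6,0,1,-4.6,0,0.6,0,1,-5.2,0,0.6,0,1,-5.7,0,0.6,0,1]
}}

```text
time_s: 5.75
eef_pos: [551.0, 170.5, 66.4]
tool_rot: [0.715, 0.699, 0.0, -0.0]
ft_force: [0.0, 4.1, -0.3]
opening: 0.4
gripper_force: 1.8
```

```bash
cat >> h.py <<'E'
def stopview():
    s=sense();print(s["eef_pos"].round(1),s["ft_force"].round(1),s["opening"].round(1),round(s["time_s"],2))
    for n in("top","side"):
        p=capture(n);W=world(p)
        c=cut_out(p,"stop")
        if not c: print(n,"no stop");continue
        q=W[c[0]["pixels"]];q=q[~np.isnan(q[:,0])]
        k=q[(q[:,2]>74)&(q[:,2]<95)];b=q[(q[:,2]>57)&(q[:,2]<66)]
        f=lambda a:(len(a),a.mean(0).round(1),a[:,1].min().round(1),a[:,1].max().round(1)) if len(a) else 0
        print(n,"knob",f(k),"z",np.percentile(k[:,2],[50,90]).round(1) if len(k) else 0,"block",f(b))
    return p
E
python3 -c "
from h import *
stopview()"
```

```text
Traceback (most recent call last):
  File "h.py", line 8, in stopview
    s=sense();print(s["eef_pos"].round(1),s["ft_force"].round(1),s["opening"].round(1),round(s["time_s"],2))
                                                                 ^^^^^^^^^^^^^^^^^^
AttributeError: 'float' object has no attribute 'round'
```

```bash
sed -i 's/s\["opening"\].round(1)/round(s["opening"],1)/' h.py
python3 -c "
from h import *
stopview()"
```

```text
[551.  170.5  66.4] [ 0.   4.1 -0.3] 0.4 5.75
top knob (67, array([549.7, 132.5,  82.9]), np.float64(123.1), np.float64(141.8)) z [83.3 85.2] block (299, array([549.4, 131.7,  61.7]), np.float64(107.5), np.float64(158.6))
side no stop
```

{"api": "jog_arm", "payload": {
  "steps": [-0.2,0,0,0,1,-0.4,0,0,0,1,-0.6,0,0,0,1,-0.8,0,0,0,1,-1,0,0,0,1,-1.2,0,0,0,1,-1.4,0,0,0,1,-1.6,0,0,0,1,-1.8,0,0,0,1,-2,0,0,0,1]
}}

```text
time_s: 6.95
eef_pos: [550.4, 151.8, 66.3]
tool_rot: [0.715, 0.699, 0.001, -0.001]
ft_force: [-0.3, 5.8, -0.9]
opening: 0.3
gripper_force: 2.9
```

```bash
python3 -c "
from h import *
stopview()"
```

```text
[550.4 151.8  66.3] [-0.3  5.8 -0.9] 0.3 6.95
top knob (66, array([549.6, 113.7,  82.1]), np.float64(105.2), np.float64(124.1)) z [82.3 83.9] block (299, array([549. , 112.8,  61.8]), np.float64(88.8), np.float64(139.1))
side no stop
```

{"api": "jog_arm", "payload": {
  "steps": [-0.1,0,0,0,1,-0.2,0,0,0,1,-0.3,0,0,0,1,-0.4,0,0,0,1,-0.5,0,0,0,1,-0.6,0,0,0,1,-0.7,0,0,0,1,-0.8,0,0,0,1,-0.8,0,0,0,1,-0.8,0,0,0,1]
}}

```text
time_s: 8.15
eef_pos: [550.3, 142.2, 66.4]
tool_rot: [0.715, 0.699, -0.0, 0.0]
ft_force: [0.3, 0.7, -0.0]
opening: 0.0
gripper_force: 0.0
```

```bash
python3 -c "
from h import *
stopview()"
```

```text
[550.3 142.2  66.4] [ 0.3  0.7 -0. ] 0.0 8.15
top knob (68, array([549.6, 104.3,  82.9]), np.float64(95.4), np.float64(113.1)) z [83.3 85.1] block (280, array([548. , 102.2,  61.9]), np.float64(80.1), np.float64(127.4))
side knob 0 z 0 block (308, array([776.1, 242.3,  61.1]), np.float64(209.4), np.float64(275.4))
```

{"api": "jog_arm", "payload": {
  "steps": [-0.1,0,0,0,1,-0.2,0,0,0,1,-0.3,0,0,0,1,-0.4,0,0,0,1,-0.5,0,0,0,1,-0.6,0,0,0,1,-0.7,0,0,0,1,-0.7,0,0,0,1,-0.7,0,0,0,1,-0.7,0,0,0,1]
}}

```text
time_s: 9.35
eef_pos: [549.9, 135.3, 66.2]
tool_rot: [0.715, 0.699, -0.0, 0.0]
ft_force: [0.4, 0.3, -0.5]
opening: 0.2
gripper_force: 0.0
```

```bash
python3 -c "
from h import *
stopview()"
```

```text
[549.9 135.3  66.2] [ 0.4  0.3 -0.5] 0.2 9.35
top knob (66, array([549.3,  97.6,  83.7]), np.float64(88.8), np.float64(106.7)) z [83.5 86. ] block (289, array([547.4,  95.7,  61.6]), np.float64(73.0), np.float64(122.7))
side knob 0 z 0 block (1, array([537.4, 137. ,  59.5]), np.float64(137.0), np.float64(137.0))
```

{"api": "jog_arm", "payload": {
  "steps": [-0.1,0,0,0,1,-0.1,0,0,0,1,-0.2,0,0,0,1,-0.2,0,0,0,1,-0.3,0,0,0,1,-0.3,0,0,0,1,-0.4,0,0,0,1,-0.4,0,0,0,1,-0.4,0,0,0,1,-0.4,0,0,0,1]
}}

```text
time_s: 10.55
eef_pos: [550.0, 131.6, 66.3]
tool_rot: [0.715, 0.699, -0.0, -0.0]
ft_force: [-0.3, 0.4, -1.1]
opening: 0.1
gripper_force: 0.0
```

```bash
python3 -c "
from h import *
stopview()"
```

```text
[550.  131.6  66.3] [-0.3  0.4 -1.1] 0.1 10.55
top knob (65, array([549.2,  88.5,  80.4]), np.float64(79.0), np.float64(98.3)) z [80.5 82.8] block (297, array([547.7,  87.4,  61.7]), np.float64(63.7), np.float64(114.2))
side no stop
```

{"api": "jog_arm", "payload": {
  "steps": [1.5,0,0,0,1,3,0,0,0,1,3.5,0,-1,0,1,3.5,0,-4,0,1,3.5,0,-8,0,1,0,-0.5,-9,0,1,-5,-1.5,-9,0,1,-10,-2.5,-9,0,1,-15,-3.5,-9,0,1,-20,-4.5,-9,0,1]
}}

```text
time_s: 11.75
eef_pos: [501.1, -64.4, 157.3]
tool_rot: [0.715, 0.7, 0.0, 0.001]
ft_force: [1.0, -0.3, 0.0]
opening: 0.3
gripper_force: 0.0
```

{"api": "jog_arm", "payload": {
  "steps": [-5,-0.3,0,0,1,-9,-0.6,0,0,1,-13,-0.8,0,0,1,-16.5,-1,0,0,1,-18.3,-1,0,0,1,-18.3,-1,0,0,1,-18.3,-1,2,0,1,-18.3,-1,5,0,1,-18.3,-1,6,0,1,-18.3,-1,6,0,1]
}}

```text
time_s: 12.75
eef_pos: [486.0, -244.0, 95.0]
tool_rot: [0.715, 0.699, -0.0, -0.002]
ft_force: [-0.6, 0.3, -0.1]
opening: 0.1
gripper_force: 0.0
```

```bash
python3 -c "
from h import *
p=stopview()
cv2.imwrite('pics/v4.png',cv2.resize(p['frame'][100:300,250:450],(600,600),interpolation=cv2.INTER_CUBIC)[:,:,::-1])
for n in('top','side'):
    p=capture(n);W=world(p)
    for t in('bar_tail','bar_head','stop_face','saw','notch','stop_push'): print(n,t,[(np.round(d['position'],0),round(d['conf'],2)) for d in spot_point(p,t)[:4] if 440<d['position'][0]<570 and abs(d['position'][1])<240])
"
```

```text
[ 486. -244.   95.] [-0.6  0.3 -0.1] 0.1 12.75
top knob (64, array([549.2,  88.7,  80.6]), np.float64(79.8), np.float64(98.4)) z [80.7 82.1] block (297, array([548.3,  87.7,  61.8]), np.float64(63.8), np.float64(113.5))
side knob (65, array([551.1,  94. ,  79.8]), np.float64(83.1), np.float64(102.3)) z [80.1 82.1] block (259, array([550.1,  97.9,  61.4]), np.float64(66.6), np.float64(119.5))
top bar_tail [(array([ 484., -211.,   29.]), 0.57)]
top bar_head [(array([491., -56.,  33.]), 0.98)]
top stop_face [(array([494.,  64.,  33.]), 0.87)]
top saw [(array([490.,  -9.,  22.]), 0.72)]
top notch [(array([549.,  90.,  36.]), 0.63)]
top stop_push [(array([551., 112.,  46.]), 0.72)]
side bar_tail [(array([ 486., -212.,   31.]), 0.87)]
side bar_head [(array([488., -63.,  31.]), 0.84)]
side stop_face [(array([489.,  65.,  26.]), 0.95)]
side saw [(array([487.,  -8.,  23.]), 0.58)]
side notch [(array([549.,  88.,  32.]), 0.66)]
side stop_push [(array([551., 116.,  49.]), 0.57)]
```

View pics/v4.png

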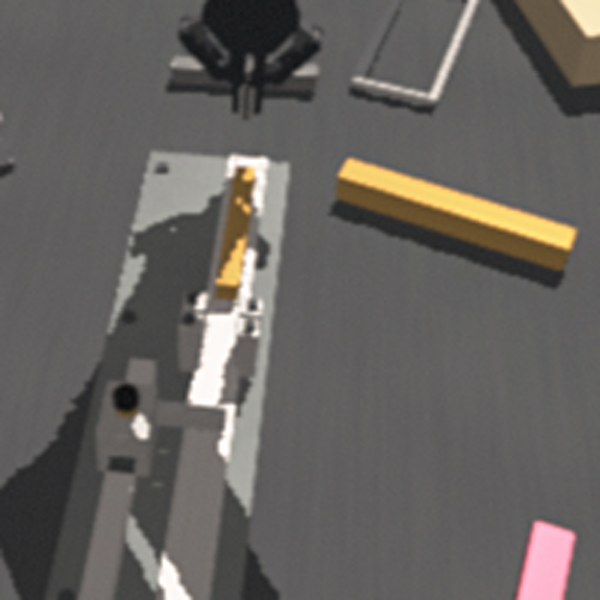

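The side view shows the stop with its knob down at (125,398), one notch free on its inner side, and the fingers at (247,100) behind the bar's tail (245,170). Knob height fell from 83.4 to 80.6 mm, so the plunger is in the middle notch.

{"api": "jog_arm", "payload": {
  "steps": [0,0,1,0,1,0,0,2.5,0,1,0,0,3.6,0,1,0,0,4.1,0,1,0,0,4.1,0,1,0.5,0,4.1,0,1,1.2,0,4.1,0,1,1.8,0,4.1,0,1,2.4,0,4.1,0,1,3,0,4.1,0,1]
}}

```text
time_s: 14.65
eef_pos: [488.3, -216.3, 55.8]
tool_rot: [0.715, 0.699, -0.0, 0.001]
ft_force: [-0.6, -4.0, -0.2]
opening: 0.0
gripper_force: 1.6
```

```bash
cat >> h.py <<'E'
def barview():
    s=sense();print(s["eef_pos"].round(1),s["ft_force"].round(1),round(s["time_s"],2))
    for n in("top","side"):
        p=capture(n);W=world(p)
        for d in cut_out(p,"bar"):
            q=W[d["pixels"]];q=q[~np.isnan(q[:,0])];m=np.median(q,0)
            if m[2]>26 and 465<m[0]<510:
                q=q[(q[:,2]>36)&(q[:,2]<44)];print(n,"bar",len(q),q.mean(0).round(1),q[:,1].min().round(1),q[:,1].max().round(1))
E
python3 -c "
from h import *
barview()"
```

```text
[ 488.3 -216.3   55.8] [-0.6 -4.  -0.2] 14.65
top bar 487 [ 486.5 -120.7   39.8] -187.6 -56.4
side bar 308 [ 488.1 -122.8   39.2] -203.7 -50.8
```

{"api": "jog_arm", "payload": {
  "steps": [1,0,0,0,1,2,0,0,0,1,3,0,0,0,1,4,0,0,0,1,5,0,0,0,1,6,0,0,0,1,7,0,0,0,1,8,0,0,0,1,9,0,0,0,1,10,0,0,0,1]
}}

```text
time_s: 15.85
eef_pos: [490.1, -115.5, 55.4]
tool_rot: [0.715, 0.699, -0.0, 0.0]
ft_force: [0.3, -5.0, 1.9]
opening: -0.1
gripper_force: 2.3
```

```bash
python3 -c "
from h import *
barview();stopview()"
```

```text
[ 490.1 -115.5   55.4] [ 0.3 -5.   1.9] 15.85
top bar 314 [488.3 -13.1  39.8] -95.7 44.1
side bar 383 [490.1 -20.4  39.5] -100.1 50.5
[ 489.3 -115.    55. ] [ 0.4 -1.   0.3] 0.3 16.05
top knob (65, array([548.9,  88.4,  80.6]), np.float64(78.9), np.float64(98.3)) z [80.9 82.9] block (298, array([547.8,  87.7,  61.8]), np.float64(64.0), np.float64(114.0))
side knob (64, array([551.1,  93.8,  79.6]), np.float64(82.4), np.float64(101.9)) z [79.9 81.6] block (238, array([549.1,  98.1,  61.3]), np.float64(66.7), np.float64(118.1))
```

{"api": "jog_arm", "payload": {
  "steps": [0.2,0,0,0,1,0.4,0,0,0,1,0.6,0,0,0,1,0.8,0,0,0,1,1,0,0,0,1,1.2,0,0,0,1,1.2,0,0,0,1,1.2,0,0,0,1,1.2,0,0,0,1,1.2,0,0,0,1]
}}

```text
time_s: 17.25
eef_pos: [490.3, -104.0, 55.4]
tool_rot: [0.715, 0.699, 0.0, -0.0]
ft_force: [0.1, 0.7, -0.1]
opening: -0.1
gripper_force: 0.0
```

```bash
python3 -c "
from h import *
barview();stopview()
p=capture('top');a=p['frame'][180:260,210:320];W=world(p)
cv2.imwrite('pics/v5.png',cv2.resize(a,(800,582),interpolation=cv2.INTER_CUBIC)[:,:,::-1])
"
```

```text
[ 490.3 -104.    55.4] [ 0.1  0.7 -0.1] 17.25
top bar 295 [488.2  -2.8  39.9] -81.5 56.2
side bar 370 [490.6  -8.1  39.5] -88.2 59.6
[ 490.3 -104.2   55.3] [ 0.  -0.1  0.4] 0.1 17.45
top knob (64, array([549.3,  88.5,  80.4]), np.float64(79.0), np.float64(98.1)) z [80.6 82.5] block (296, array([547.6,  87.8,  61.8]), np.float64(64.0), np.float64(114.3))
side knob (63, array([551.2,  94. ,  80.2]), np.float64(82.9), np.float64(102.4)) z [80.4 82.6] block (255, array([550.4,  97.7,  61.4]), np.float64(66.0), np.float64(117.9))
```

View pics/v5.png

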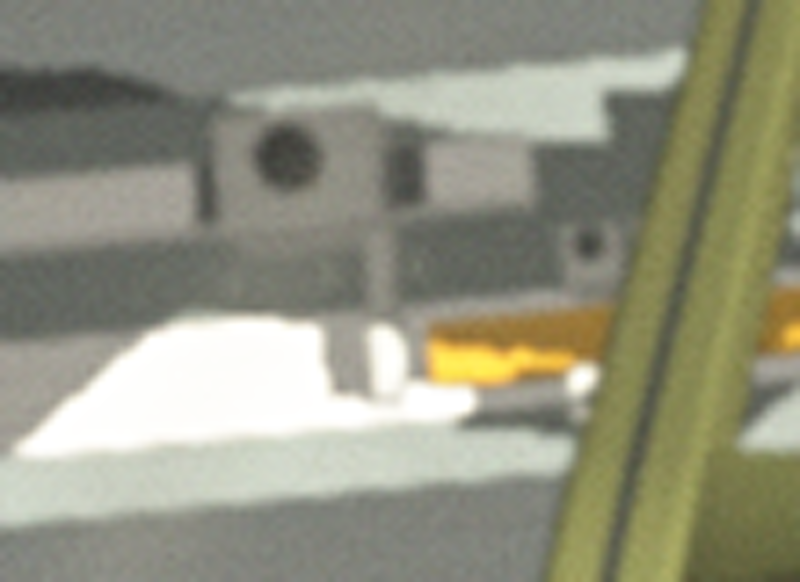

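The top view shows the bar's head at (428,355), and the stop tongue's near edge at (405,360), leaving about 7 mm. The stop hasn't moved.

{"api": "jog_arm", "payload": {
  "steps": [0.05,0,0,0,1,0.1,0,0,0,1,0.15,0,0,0,1,0.2,0,0,0,1,0.25,0,0,0,1,0.3,0,0,0,1,0.35,0,0,0,1,0.4,0,0,0,1,0.45,0,0,0,1,0.5,0,0,0,1]
}}

```text
time_s: 18.7
eef_pos: [490.5, -99.2, 55.3]
tool_rot: [0.715, 0.699, 0.0, 0.0]
ft_force: [0.1, -3.3, -0.6]
opening: 0.0
gripper_force: 1.5
```

{"api": "jog_arm", "payload": {
  "steps": [0.01,0,0,0,1,0.02,0,0,0,1,0.03,0,0,0,1,0.04,0,0,0,1,0.05,0,0,0,1,0.06,0,0,0,1,0.07,0,0,0,1,0.08,0,0,0,1,0.09,0,0,0,1,0.1,0,0,0,1]
}}

```text
time_s: 19.7
eef_pos: [490.5, -98.2, 55.3]
tool_rot: [0.715, 0.699, 0.0, 0.0]
ft_force: [-1.1, -3.9, -0.7]
opening: 0.0
gripper_force: 1.6
```

```bash
python3 -c "
from h import *
barview();stopview()"
```

```text
[490.5 -98.2  55.3] [-1.1 -3.9 -0.7] 19.7
top bar 272 [488.1  -0.5  39.8] -76.8 60.4
side bar 385 [490.3  -3.6  39.4] -84.6 69.3
[490.5 -98.2  55.3] [ 0.5 -2.1 -0.2] 0.2 19.9
top knob (63, array([549.2,  88.7,  80.3]), np.float64(80.2), np.float64(98.4)) z [80.  82.4] block (304, array([548.4,  88. ,  61.8]), np.float64(63.6), np.float64(114.3))
side knob (62, array([551.3,  93.6,  79.9]), np.float64(83.2), np.float64(102.8)) z [80.  81.7] block (246, array([549.7,  98.2,  61.4]), np.float64(66.9), np.float64(118.6))
```

{"api": "jog_arm", "payload": {
  "steps": [0.01,0,0,0,1,0.02,0,0,0,1,0.03,0,0,0,1,0.04,0,0,0,1,0.05,0,0,0,1,0.06,0,0,0,1,0.07,0,0,0,1,0.08,0,0,0,1,0.09,0,0,0,1,0.1,0,0,0,1]
}}

```text
time_s: 21.1
eef_pos: [490.5, -97.2, 55.3]
tool_rot: [0.715, 0.699, -0.0, -0.0]
ft_force: [-0.3, -2.7, 0.6]
opening: -0.0
gripper_force: 1.7
```

{"api": "jog_arm", "payload": {
  "steps": [0.01,0,0,0,1,0.02,0,0,0,1,0.03,0,0,0,1,0.04,0,0,0,1,0.05,0,0,0,1,0.05,0,0,0,1,0.06,0,0,0,1,0.06,0,0,0,1,0.07,0,0,0,1,0.07,0,0,0,1]
}}

```text
time_s: 22.1
eef_pos: [490.5, -96.5, 55.3]
tool_rot: [0.715, 0.699, 0.0, 0.0]
ft_force: [0.5, -3.8, -0.2]
opening: 0.2
gripper_force: 1.7
```

{"api": "jog_arm", "payload": {
  "steps": [0.01,0,0,0,1,0.02,0,0,0,1,0.03,0,0,0,1,0.04,0,0,0,1,0.05,0,0,0,1,0.06,0,0,0,1,0.07,0,0,0,1,0.08,0,0,0,1,0.09,0,0,0,1,0.1,0,0,0,1]
}}

```text
time_s: 23.1
eef_pos: [490.6, -95.5, 55.3]
tool_rot: [0.715, 0.699, 0.0, 0.0]
ft_force: [-0.1, -3.2, 0.2]
opening: 0.0
gripper_force: 1.7
```

```bash
python3 -c "
from h import *
barview();stopview()
p=capture('top');a=p['frame'][195:250,220:295]
b=capture('side')['frame'][180:260,270:370]
cv2.imwrite('pics/v6.png',np.vstack([cv2.resize(a,(410,300),interpolation=cv2.INTER_CUBIC),cv2.resize(b,(410,300),interpolation=cv2.INTER_CUBIC)])[:,:,::-1])
"
```

```text
[490.6 -95.5  55.3] [-0.1 -3.2  0.2] 23.1
top bar 299 [488.6   3.4  39.8] -72.7 64.3
side bar 387 [490.5  -2.7  39.3] -82.1 69.3
[490.5 -95.5  55.3] [ 0.6 -3.1 -0.2] 0.1 23.3
top knob (65, array([549.2,  88.5,  80.6]), np.float64(79.1), np.float64(98.8)) z [80.8 83. ] block (303, array([548.4,  88.3,  61.9]), np.float64(63.5), np.float64(114.1))
side knob (66, array([551.3,  93.9,  79.6]), np.float64(84.3), np.float64(102.1)) z [79.8 81.9] block (239, array([549.2,  98.3,  61.4]), np.float64(67.2), np.float64(119.0))
```

View pics/v6.png

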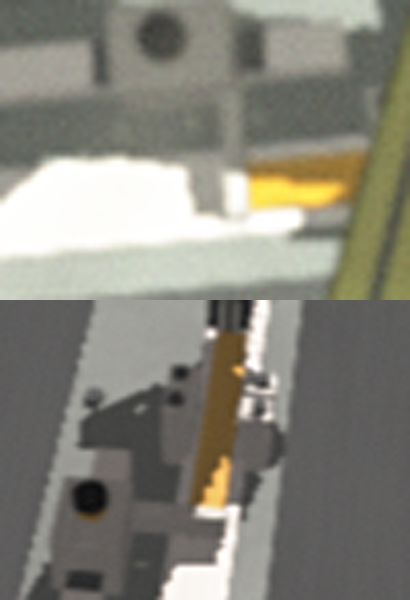

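Top (245,190) and side (210,505): the bar's end is almost at the tongue. I'll creep on until the force steps up.

{"api": "jog_arm", "payload": {
  "steps": [0.01,0,0,0,1,0.02,0,0,0,1,0.03,0,0,0,1,0.04,0,0,0,1,0.05,0,0,0,1,0.06,0,0,0,1,0.07,0,0,0,1,0.08,0,0,0,1,0.09,0,0,0,1,0.1,0,0,0,1]
}}

```text
time_s: 24.6
eef_pos: [490.5, -94.5, 55.3]
tool_rot: [0.715, 0.699, -0.0, -0.0]
ft_force: [-0.5, -3.2, -0.6]
opening: 0.1
gripper_force: 1.7
```

{"api": "jog_arm", "payload": {
  "steps": [0.01,0,0,0,1,0.02,0,0,0,1,0.03,0,0,0,1,0.04,0,0,0,1,0.05,0,0,0,1,0.06,0,0,0,1,0.07,0,0,0,1,0.08,0,0,0,1,0.09,0,0,0,1,0.1,0,0,0,1]
}}

```text
time_s: 25.6
eef_pos: [490.7, -94.2, 55.3]
tool_rot: [0.715, 0.699, -0.0, 0.0]
ft_force: [-0.7, -7.0, -0.8]
opening: -0.2
gripper_force: 3.5
```

The force stepped from 3.3 to 7 N and the arm was held back, so the bar is touching the stop. Backing off.

{"api": "jog_arm", "payload": {
  "steps": [-0.5,0,0,0,1,-1.5,0,0,0,1,-3,0,0,0,1,-4,0,0,0,1,-4,0,-2,0,1,-4,0,-5,0,1,-6,0,-10,0,1,-10,0,-13,0,1,-14,0,-15,0,1,-18,0,-15,0,1]
}}

```text
time_s: 26.6
eef_pos: [488.2, -277.0, 209.7]
tool_rot: [0.715, 0.699, 0.001, 0.004]
ft_force: [-0.0, 0.2, -0.4]
opening: -0.1
gripper_force: 0.0
```

```bash
python3 -c "
from h import *
barview();stopview()
p=capture('top');a=p['frame'][195:250,220:295]
b=capture('side')['frame'][180:260,270:370]
cv2.imwrite('pics/v7.png',np.vstack([cv2.resize(a,(410,300),interpolation=cv2.INTER_CUBIC),cv2.resize(b,(410,300),interpolation=cv2.INTER_CUBIC)])[:,:,::-1])
"
```

```text
[ 488.2 -277.   209.7] [-0.   0.2 -0.4] 26.6
top bar 555 [488.8  -8.9  39.9] -83.5 65.1
[ 485.7 -274.7  205. ] [-0.   1.2  0.4] 0.0 26.8
top knob (66, array([549.3,  88.9,  80.4]), np.float64(80.0), np.float64(98.3)) z [80.7 82. ] block (280, array([547.2,  87.1,  61.8]), np.float64(63.9), np.float64(114.0))
side knob (66, array([551.1,  94.1,  79.4]), np.float64(82.4), np.float64(102.8)) z [79.9 81.6] block (259, array([550.2,  98. ,  61.6]), np.float64(67.1), np.float64(119.0))
```

View pics/v7.png

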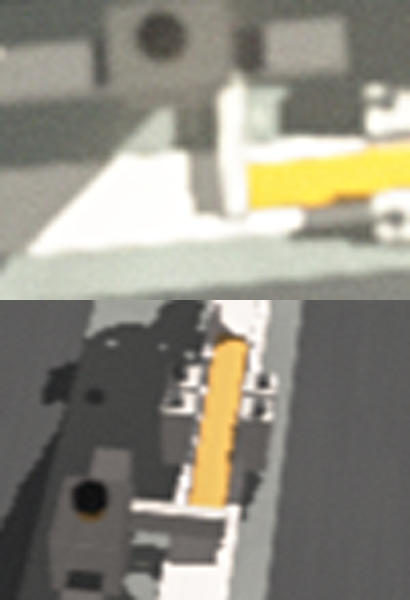

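The bar's end meets the tongue in both views, at (245,185) in the top crop and (210,505) in the side crop. The stop and its lowered knob haven't moved, and the robot is clear.

```bash
python3 -c "
from station import *
print(close_job())"
```

```text
the job is handed in; nothing more can be done
None
```

The job is handed in: the stop sits in the middle notch with its plunger down, and the brass bar's end touches it (the push force rose from about 3 to 7 N at contact). The arm is clear and nothing else was touched.

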